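Lock the burner box panel with its two quarter-turn fasteners

ROBOT

A 6-joint arm with a two-finger parallel gripper is mounted at the origin on the work surface. World frame = base frame: x ahead of the robot, y to its left, z up, the work surface at z = 0. Lengths are in m, angles in degrees, forces in N, time in s.
With the tool pointing down it reaches from about 0.35 to 0.875 m from the base axis. Payload 4.2 kg.
Tool frame: the origin (TCP) lies on the centre line of the jaws, within the pads' length; the fingertips stand 19 mm ahead of it and the grasp point (between the pads) is the TCP; x points along the fingers, y is the direction in which the jaws open and shut, and the axes are right-handed (so a half turn about x gives the same grasp; the last joint's range is limited). The gripper opens to 87 mm and grips with 3 to 60 N. Pads are 19 mm wide; open, the fingers measure 117 mm over their backs; the gripper's body (75 mm by 190 mm) begins 51 mm behind the grasp point.
Start: joints at [-61.272, 22.042, 0.453, 0, -68.411, -14.817], TCP at [0.15, -0.607, 0.242] pointing down, gripper open.
Joint ranges: [-179.83, 179.83], [-69.29, 118.12], [-61.27, 80.66], [-181.25, 117.63], [-171.15, -9.14], [-177.46, 177.46]. Speed limits (degrees/s): [159.86, 159.86, 180, 180, 180, 180].

INTERFACE

Orientations are given as a 3x3 rotation matrix whose columns are the frame's x, y, z axes.
In Python, from station import * gives the robot as it stands.
- The arm moves only by the shell command python3 -m creep 'ROWS'. ROWS is JSON, a list of rows, each a list of 5 numbers: the opening, from 0 (shut) to 1 (fully open), then the shift along the world's x, y, z in mm, then the turn about the world's z in rad. In form: [[jaw, x, y, z, turn], ...]. A call has exactly 8 rows; each row is the pose to reach, as a shift and turn from the pose measured when the call began; what a row does not reach only later rows make up. A row lasts 1/10 s, in which the tool goes at most 50 mm and 8.59 degrees, less where a joint would pass 70% of its speed; a pose out of reach is approached as far as the arm can. A call with a gripper value outside its range is refused whole. The fingers move at their own pace and stop on an object; the grip force is fixed at half the most. Time passes only in rows, so rows that repeat a pose let the fingers close, or fill a call up. It gives the time, the measured TCP pose, the force and the opening at its end, in the units of the state.
- sense(): the state, without advancing time (a new reading comes with each control period).
- capture(name): name is "scene" or "top" or "wrist"; returns a dict with "image" (384x512x3 uint8, blue, green, red), "z_map" (384x512 float32, m along the optical axis (not along the pixel's ray), 0 where there is no reading), "mtx" (3x3 intrinsics, pixels), "eye" and "attitude" of the camera in the world. Camera axes: x right, y up, looking along -z (the intrinsics and any distortion apply to the point x, -y, -z); pixel columns grow to the right and rows downward; lengths in m; the calibration is good to about 2 mm. A picture is of the moment at which its call begins.
- finish_job(): hands the job in, once; it reports no verdict.
Trained networks look in a picture, given as the dict that the camera call returned (one of the last four; its "shot" number tells which), for a name from the list of things; names that differ only in an ending like _2 or _b are one class to them, and where a whole thing is asked for, a point or a joint stands for the part that bears it (a point fixed in the world has none). Each returns a list of dicts, best first, with "confidence" (0 to 1); they miss things now and then, are a little off and sometimes report something else, mostly with a low value. They report only what shows in the picture. A call takes as long as a camera call.
- look_for(picture, thing): "box" ([left, top, right, bottom] in pixels, round what is visible of it).
- mark_of(picture, thing): "centre" ([column, row] in pixels: a listed point, or the origin of a listed thing).
The state is a dict: "time_s": time; "joints": joint angles; "joint_velocities": joint speeds; "effort": joint torques, N m; "tcp_pos": TCP position; "ee_rot": TCP orientation; "wrist_force": force on the tool from outside, world axes, zero at the start; "moment": the same for the moment, N m; "gripper_width": opening from 0.0 (shut) to 1.0 (fully open).
Only numpy, scipy, OpenCV 4.12 (cv2) and the standard library are available. Lean on these libraries where they do the work, as an engineer would, in place of code of your own. Each camera call takes 0.05 s, during which the arm holds its last target.

TASK

Shut and lock the sprung top panel of the grey burner control box on the glassworker's bench. At each of its two round fasteners, put your closed or slightly opened fingertips down into the slot, press the panel fully down and turn the fastener clockwise a quarter turn to its stop, so that both are fully locked and the panel stays flush when you let go. Use the fingertips only to press and turn: lift neither the panel nor anything else, and leave the other things on the bench and on the box where they are.

Things in the scene. Friction and masses are not known exactly. Their poses are not given: they have to be found in the camera images.
- control_box: grey burner control box fixed to the bench, 310 (x) x 400 (y) x 106 mm high. Origin: centre of its underside on the bench; x to its hinge side (away from the robot), z up. Top panel 250 x 396 mm, hinged at box x = +100, z = 100 mm. Fastener axes at box x = -60, y = +105 and -105 mm; panel shut, the slot floors are 112 mm above the bench, collar and head tops 125 mm
- panel (a joint): angle of the hinged top panel, rad: 0 = flush shut (stop), grows as its front edge rises. Seal springs hold it ajar at about 0.05 to 0.08; about 5 N on a slot floor closes it fully (some 11 mm of travel at the fasteners); it springs up when let go unless a fastener is locked. A locked panel keeps about 0.011 of play
- panel_handle (a point): middle of the bar of the panel's steel pull handle, a 10 mm round bar along the box's x, 80 mm long, midway between the fasteners, its axis 26 mm above the panel; not needed
- fastener_left (a joint): turn of the left cam fastener, rad: 0 = open (slot along the box's y), grows CLOCKWISE from above to a stop at 1.571 = locked (slot along the box's x, at two ridges on the panel). Starts at 0 to 0.35, stays where left, about 0.1 N m to turn. Its tongue under the panel passes below a keeper only while the panel is pressed fully down, else it is blocked at about 0.7
- fastener_left_slot (a point): centre of the slot floor, on the axis of the left fastener (box's +y side). x along the slot, z out of the panel. Round aluminium head, 80 mm across, parted by a straight slot 28 mm wide, 13 mm deep, flat dark floor. A fixed collar (inner radius 42, outer 47 mm), level with the head, surrounds it: free slot length 84 mm. Pressing the floor pushes the panel down
- fastener_right (a joint): turn of the right cam fastener, rad: 0 = open (slot along the box's y), grows CLOCKWISE from above to a stop at 1.571 = locked (slot along the box's x, at two ridges on the panel). Starts at 0 to 0.35, stays where left, about 0.1 N m to turn. Its tongue under the panel passes below a keeper only while the panel is pressed fully down, else it is blocked at about 0.7
- fastener_right_slot (a point): centre of the slot floor, on the axis of the right fastener (box's -y side). x along the slot, z out of the panel. Round aluminium head, 80 mm across, parted by a straight slot 28 mm wide, 13 mm deep, flat dark floor. A fixed collar (inner radius 42, outer 47 mm), level with the head, surrounds it: free slot length 84 mm. Pressing the floor pushes the panel down
- tin: small open steel cup, 48 mm wide, 40 mm high, standing on the box's rear deck; a bystander. Origin: centre of its underside
- cork_block: cork block 34 x 75 x 22 mm lying on the box's rear deck; a bystander. Origin: centre of its underside
- jacks: steel glassworker's jacks (spring tongs), 240 mm long, lying on the bench; a bystander
- paddle: black graphite paddle with wooden handle, 240 mm long, 22 mm thick, lying on the bench; a bystander
- block_mould: dark wooden bowl-shaped block, 80 mm wide, 45 mm high, on the bench; a bystander
- wax_jar: amber glass jar with steel lid, 60 mm wide, 70 mm high, on the bench; a bystander

How it is judged (in metres and radians):
On the way:
1. the panel is pressed down and one of the fasteners is turned home (value of joint panel below 0.022 rad and value of joint any of fastener_left, fastener_right above 1.4 rad), for 0.1 s.
At the end, for the whole second after the job is handed in: Both fasteners turned to at least 1.4 rad (80 degrees; the stop is 90), panel flush (joint below 0.022 rad) and everything at rest; every bystander within 30 mm of its start (value of joint each of fastener_left, fastener_right above 1.4 rad and value of joint panel below 0.022 rad and velocity of joint fastener_left between -0.05 and 0.05 rad/s and velocity of joint fastener_right between -0.05 and 0.05 rad/s and velocity of joint panel between -0.05 and 0.05 rad/s and distance of each of tin, cork_block, jacks, paddle, block_mould, wax_jar from where it was at the start of the episode below 0.03 m); the robot touches nothing.
It fails at once if the panel is lifted open (above 0.15 rad) (value of joint panel above 0.15 rad).
It fails at once if a bystander is lifted or pushed away by more than 30 mm (distance of any of tin, cork_block, jacks, paddle, block_mould, wax_jar from where it was at the start of the episode above 0.03 m).
It also fails if it takes over 53 s, if anything falls off the work surface, if the arm or the gripper's body presses on something with over 40 N, if the wrist force passes 120 N, or if a joint passes its speed limit or range.

## Working session

There is one attempt and no reset: what is moved stays moved. The work goes in short steps, Python scripts to look and compute and a shell command to move; the robot and the scene stay as the last step left them, time stands still between calls to the robot, and variables do not carry over. Pictures are saved under pics/ and viewed, and the job is handed in when it is done.

```bash
mkdir -p pics; cat > h.py <<'E'
from station import *
import numpy as np, cv2
def px2w(p,c,r,z=None):
    K=np.array(p["mtx"]);R=np.array(p["attitude"]);e=np.array(p["eye"])
    if z is None:
        w=p["z_map"][int(r)-1:int(r)+2,int(c)-1:int(c)+2]; z=np.median(w[w>0])
    d=np.array([(c-K[0,2])/K[0,0],-(r-K[1,2])/K[1,1],-1])*z
    return e+R@d
def cloud(p):
    K=np.array(p["mtx"]);R=np.array(p["attitude"]);e=np.array(p["eye"])
    z=p["z_map"];r,c=np.mgrid[:z.shape[0],:z.shape[1]]
    d=np.stack([(c-K[0,2])/K[0,0]*z,-(r-K[1,2])/K[1,1]*z,-z],-1)
    return d@R.T+e
E
ls; python3 - <<'E'
from h import *
for n in ["scene","top"]:
    p=capture(n); cv2.imwrite(f"pics/{n}0.png",p["image"])
    print(n,p["eye"],p.keys())
    for t in ["fastener_left_slot","fastener_right_slot","panel_handle","control_box"]:
        for m in mark_of(p,t)[:3]:
            c=m["centre"]; 
            try: w=px2w(p,*c).round(4)
            except Exception as ex: w=ex
            print(t,np.round(c,1),m["confidence"],w)
print(sense())
E
```

```text
h.py
pics
scene [1.49782869 0.40537823 0.78296033] dict_keys(['image', 'z_map', 'mtx', 'eye', 'attitude', 'shot'])
fastener_left_slot [267.  196.7] 0.62 [0.5178 0.0586 0.1231]
fastener_right_slot [215. 180.] 0.68 [ 0.5118 -0.1421  0.1362]
panel_handle [232.2 188.9] 0.89 [ 0.5544 -0.0539  0.1453]
control_box [232.1 225.9] 0.67 [0.694  0.0125 0.1066]
top [ 0.33599947 -0.02389964  1.50183822] dict_keys(['image', 'z_map', 'mtx', 'eye', 'attitude', 'shot'])
fastener_left_slot [240.9 193.6] 0.64 [0.5232 0.0567 0.1226]
fastener_right_slot [274.6 185. ] 0.66 [ 0.556  -0.0665  0.116 ]
fastener_right_slot [297.  201.7] 0.61 [ 0.4937 -0.1471  0.1221]
panel_handle [273.  184.7] 0.79 [ 0.5563 -0.0605  0.121 ]
control_box [269.1 187. ] 0.62 [ 0.5483 -0.0462  0.1177]
{'time_s': 0.5, 'joints': array([-6.12733013e+01,  2.20427994e+01,  4.50077304e-01, -2.96098058e-03,
       -6.84109842e+01, -1.48161755e+01]), 'joint_velocities': array([ 0.00783133, -0.01483633,  0.05337516,  0.05622837, -0.03978402,
       -0.01665754]), 'effort': array([ 9.32527587e-05, -3.90075195e+01,  1.87447393e+01,  4.22078088e+00,
        1.50111853e-02, -4.54657982e-05]), 'tcp_pos': array([ 0.15027033, -0.60662103,  0.24151314]), 'ee_rot': array([[ 1.10488727e-05, -2.40387867e-01,  9.70676915e-01],
       [ 7.98207738e-05,  9.70676912e-01,  2.40387865e-01],
       [-9.99999997e-01,  7.48241676e-05,  2.99128311e-05]]), 'wrist_force': array([-0.81943748, -0.22392121,  0.3015801 ]), 'moment': array([ 0.00058888, -0.01450886, -0.01867091]), 'gripper_width': 0.9976620411066659}
```

```bash
python3 - <<'E'
import cv2
a=cv2.imread("pics/scene0.png");cv2.imwrite("pics/scene0b.png",cv2.resize(a[100:330,100:400],None,fx=2.6,fy=2.6,interpolation=3))
a=cv2.imread("pics/top0.png");cv2.imwrite("pics/top0b.png",cv2.resize(a[90:290,180:380],None,fx=3,fy=3,interpolation=3))
E
```

```text
(no output)
```

View pics/scene0b.png

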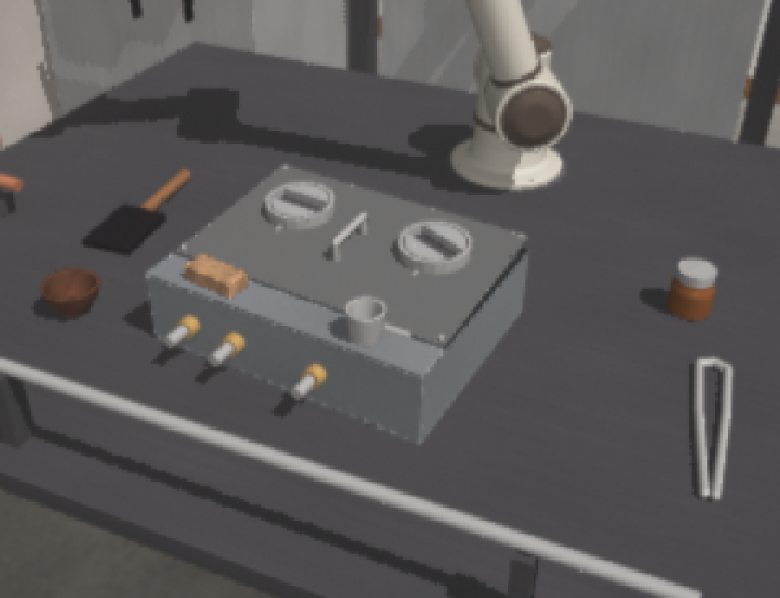

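View pics/top0b.png

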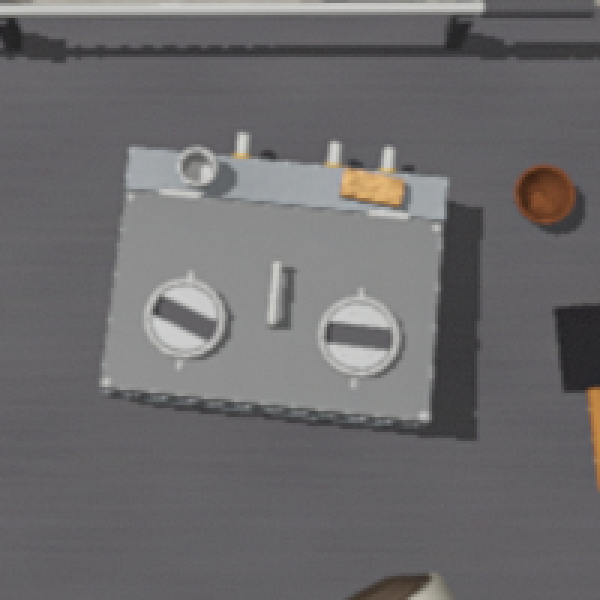

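The scene and top views show the panel ajar with nothing lying on it. The left slot (top, ~241,195 px) is already turned about 20°, and the right slot (~300,202 px) is nearly open. I'll move above the left fastener and turn so that joint 6 stays in range.

```bash
python3 -m creep '[[0.35,23,41,3,0.14],[0.35,46,82,6,0.28],[0.35,70,124,9,0.42],[0.35,93,166,12,0.56],[0.35,116,207,15,0.7],[0.35,140,249,18,0.84],[0.35,163,290,20,0.98],[0.35,187,332,20,1.12]]'
```

```text
time_s: 1.3
tcp_pos: [0.338, -0.273, 0.2623]
ee_rot: [[0.002, -0.98, 0.201], [-0.001, 0.201, 0.98], [-1.0, -0.002, -0.0]]
wrist_force: [1.1, -0.2, -0.3]
gripper_width: 0.383
```

```bash
python3 -m creep '[[0.35,23,41,3,0.145],[0.35,46,82,6,0.29],[0.35,70,124,9,0.435],[0.35,93,166,12,0.58],[0.35,116,207,15,0.725],[0.35,140,249,18,0.87],[0.35,163,290,20,1.015],[0.35,180,330,20,1.16]]'
python3 - <<'E'
from h import *
p=capture("wrist");cv2.imwrite("pics/w1.png",p["image"]);print(p["eye"],p["attitude"],sense()["joints"])
for t in ["fastener_left_slot","fastener_right_slot"]:
    for m in mark_of(p,t)[:3]: print(t,m,px2w(p,*m["centre"]))
E
```

```text
time_s: 2.1
tcp_pos: [0.5191, 0.0591, 0.2828]
ee_rot: [[0.003, -0.57, -0.822], [0.002, -0.822, 0.57], [-1.0, -0.003, -0.001]]
wrist_force: [0.6, -0.5, -0.2]
gripper_width: 0.351
[0.58722074 0.01178435 0.42599523] [[-0.57048238  0.78393596  0.24493725]
 [-0.82129703 -0.54284849 -0.17546139]
 [-0.00458668 -0.30126387  0.95352978]] [ 2.46114688e+01  1.05573078e+01 -9.73389278e+00 -4.77669407e-02
 -6.93911292e+01  3.11188824e+01]
fastener_left_slot {'centre': [263.5, 185.1], 'confidence': 0.67} [0.51405295 0.05824163 0.12321437]
fastener_right_slot {'centre': [473.2, 75.2], 'confidence': 0.81} [ 0.49154051 -0.15178809  0.12262016]
```

View pics/w1.png

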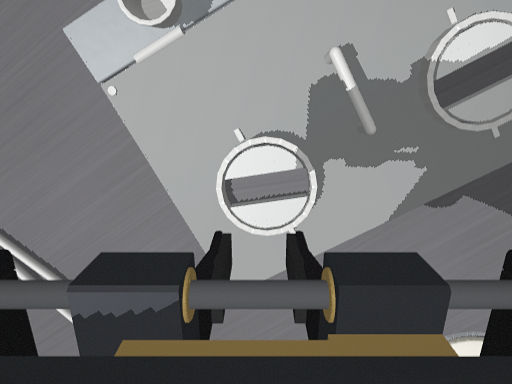

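The wrist view shows the left fastener in full (centre ~267,186) with its slot a few degrees off the image horizontal. The right fastener is partly in frame at ~480,72. I'll fit the geometry from depth.

```bash
cat >> h.py <<'E'
from scipy.optimize import least_squares
def fit(p,c0):
    P=cloud(p).reshape(-1,3); v=p["z_map"].ravel()>0
    K=P[v]; 
    d=np.hypot(*(K[:,:2]-c0).T)
    near=K[d<0.085]
    ring=near[(np.hypot(*(near[:,:2]-c0).T)>0.058)&(near[:,2]<0.13)&(near[:,2]>.09)]
    A=np.c_[ring[:,:2],np.ones(len(ring))]
    co=np.zeros(3); w=np.ones(len(ring),bool)
    for _ in range(5):
        co=np.linalg.lstsq(A[w],ring[w,2],rcond=None)[0]; w=abs(A@co-ring[:,2])<0.003
    h=near[:,2]-np.c_[near[:,:2],np.ones(len(near))]@co
    top=near[(h>0.011)&(h<0.022)]
    # refine: boundary circle r=.047 of top points
    c=np.array(c0,float)
    for _ in range(4):
        q=top[:,:2]-c; r=np.hypot(*q.T); a=np.arctan2(q[:,1],q[:,0])
        bp=[]
        for k in range(48):
            s=(np.floor((a+np.pi)/(2*np.pi)*48)==k)&(r<.055)
            if s.sum()>3: bp.append(q[s][np.argmax(r[s])])
        bp=np.array(bp)
        s=least_squares(lambda x:np.hypot(bp[:,0]-x[0],bp[:,1]-x[1])-x[2],[0,0,.047],loss='soft_l1',f_scale=.001)
        c=c+s.x[:2]
    q=near[:,:2]-c; r=np.hypot(*q.T)
    sl=near[(r<.036)&(h<0.009)]
    m=sl[:,:2].mean(0); u=np.linalg.svd(sl[:,:2]-m)[2][0]
    print("plane",co.round(3),"centre",c.round(4),"R",s.x[2].round(4),"n",len(bp),"topz",np.median(top[:,2]).round(4),
      "slot n",len(sl),"mid",m.round(4),"ang",(np.degrees(np.arctan2(u[1],u[0]))%180).round(1),"floorz",np.median(sl[:,2]).round(4))
E
python3 - <<'E'
from h import *
p=capture("wrist"); 
fit(p,[.515,.059]); fit(p,[.4915,-.151])
p=capture("top"); fit(p,[.515,.059]); fit(p,[.4915,-.151])
p=capture("scene"); fit(p,[.515,.059]); fit(p,[.4915,-.151])
E
```

```text
plane [-0.069  0.008  0.154] centre [0.5141 0.0556] R 0.0473 n 48 topz 0.1354 slot n 1921 mid [0.5119 0.0564] ang 64.3 floorz 0.1231
plane [-0.069  0.009  0.154] centre [ 0.4934 -0.1507] R 0.0459 n 41 topz 0.1346 slot n 2540 mid [ 0.4904 -0.1513] ang 84.0 floorz 0.1228
plane [-0.066  0.003  0.154] centre [0.5138 0.0566] R 0.046 n 19 topz 0.1379 slot n 18 mid [0.5071 0.0313] ang 80.5 floorz 0.1227
plane [-0.069  0.002  0.153] centre [ 0.4923 -0.1527] R 0.0465 n 37 topz 0.1362 slot n 129 mid [ 0.4931 -0.153 ] ang 84.0 floorz 0.1235
plane [-0.071  0.007  0.157] centre [0.5168 0.0573] R 0.0464 n 42 topz 0.1371 slot n 209 mid [0.5169 0.0577] ang 70.1 floorz -0.7466
plane [-0.069  0.006  0.156] centre [ 0.4943 -0.1521] R 0.0471 n 39 topz 0.1372 slot n 117 mid [ 0.4983 -0.1515] ang 74.9 floorz -0.744
```

Panel ajar at about 0.07 rad. The left axis is at about (0.514, 0.056) with its slot at 64.3°; the right axis is at about (0.493, -0.1515) with its slot at 84°. Now I'll align and go down into the left slot.

```bash
python3 -m creep '[[0.35,-3,-2,-20,0.08],[0.35,-5,-3,-55,0.157],[0.35,-5,-3,-90,0.157],[0.35,-5,-3,-115,0.157],[0.35,-5,-3,-122,0.157],[0.35,-5,-3,-128,0.157],[0.35,-5,-3,-134,0.157],[0.35,-5,-3,-136,0.157]]'
python3 - <<'E'
from h import *
p=capture("wrist");cv2.imwrite("pics/w2.png",p["image"]);s=sense();print(s["tcp_pos"],s["wrist_force"],s["moment"],np.degrees(np.arctan2(s["ee_rot"][1,1],s["ee_rot"][0,1])))
E
```

```text
time_s: 3.2
tcp_pos: [0.5129, 0.0533, 0.1469]
ee_rot: [[0.002, -0.442, -0.897], [0.002, -0.897, 0.442], [-1.0, -0.003, -0.001]]
wrist_force: [0.3, -0.1, 0.5]
gripper_width: 0.349
[0.51277475 0.05335928 0.14665773] [ 0.09459369  0.22272671 -0.18518197] [-0.06633585  0.18792691  0.01386453] -116.212263901669
```

View pics/w2.png

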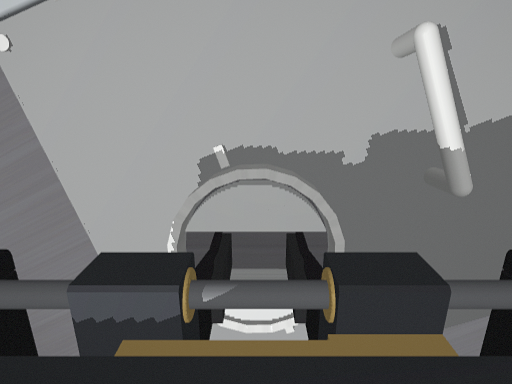

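The picture shows both fingertips inside the slot (dark slot at ~257,245, fingers centred in it), with no contact force. Pressing down.

```bash
python3 -m creep '[[0.35,1,2,-3,0],[0.35,1,2,-6,0],[0.35,1,2,-9,0],[0.35,1,2,-12,0],[0.35,1,2,-14,0],[0.35,1,2,-16,0],[0.35,1,2,-17,0],[0.35,1,2,-17,0]]'
```

```text
time_s: 4.05
tcp_pos: [0.5138, 0.0556, 0.1313]
ee_rot: [[0.002, -0.441, -0.897], [0.002, -0.897, 0.441], [-1.0, -0.003, -0.001]]
wrist_force: [-6.1, 3.1, 13.4]
gripper_width: 0.349
```

```bash
python3 -m creep '[[0.35,0,0,-2,-0.1],[0.35,0,0,-2,-0.2],[0.35,0,0,-2,-0.3],[0.35,0,0,-2,-0.4],[0.35,0,0,-2,-0.5],[0.35,0,0,-2,-0.6],[0.35,0,0,-2,-0.7],[0.35,0,0,-2,-0.7]]';python3 -c "
from h import *
s=sense();print(s['moment'],s['joints'])"
```

```text
time_s: 4.85
tcp_pos: [0.514, 0.0542, 0.1313]
ee_rot: [[0.003, -0.916, -0.402], [-0.003, -0.402, 0.916], [-1.0, -0.002, -0.004]]
wrist_force: [-3.7, -3.3, 13.1]
gripper_width: 0.352
[-1.08478368  1.31438044 -0.06416273] [ 24.1632845   17.98229075 -23.57442779   0.30613823 -48.34290382
  -0.68637207]
```

```bash
python3 -m creep '[[0.35,0,1,-2,-0.1],[0.35,0,1,-2,-0.2],[0.35,0,1,-2,-0.3],[0.35,0,1,-2,-0.4],[0.35,0,1,-2,-0.5],[0.35,0,1,-2,-0.6],[0.35,0,1,-2,-0.66],[0.35,0,1,-2,-0.66]]';python3 -c "
from h import *
s=sense();print(s['moment'],s['joints'],np.degrees(np.arctan2(s['ee_rot'][1,1],s['ee_rot'][0,1])))
p=capture('wrist');cv2.imwrite('pics/w3.png',p['image'])"
```

```text
time_s: 5.65
tcp_pos: [0.5146, 0.0548, 0.1313]
ee_rot: [[0.003, -0.97, 0.243], [-0.005, 0.243, 0.97], [-1.0, -0.004, -0.005]]
wrist_force: [-3.7, -0.6, 13.5]
gripper_width: 0.349
[0.08067495 1.36776795 0.18141079] [ 24.2627989   18.06376384 -23.50000164   0.45556996 -48.42469069
 -38.62047035] 165.9451140733476
```

View pics/w3.png

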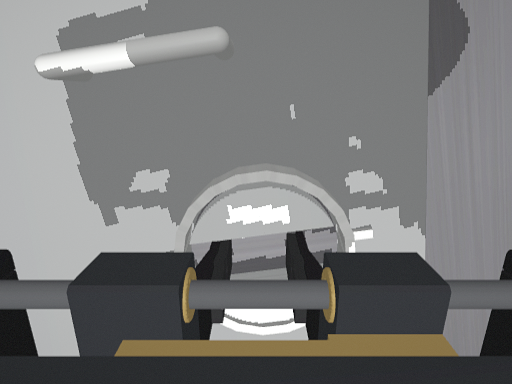

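The fastener slot lags the tool by about 8° (upper edge 190,247→335,227), so it is at or near the stop. I'll push a bit further to confirm.

```bash
python3 -m creep '[[0.35,0,1,-2,-0.03],[0.35,0,1,-2,-0.06],[0.35,0,1,-2,-0.09],[0.35,0,1,-2,-0.12],[0.35,0,1,-2,-0.12],[0.35,0,1,-2,-0.12],[0.35,0,1,-2,-0.12],[0.35,0,1,-2,-0.12]]';python3 -c "
from h import *
s=sense();print(s['moment'],s['wrist_force'],np.degrees(np.arctan2(s['ee_rot'][1,1],s['ee_rot'][0,1])))"
```

```text
time_s: 6.5
tcp_pos: [0.5146, 0.0548, 0.1313]
ee_rot: [[0.002, -0.94, 0.341], [-0.011, 0.341, 0.94], [-1.0, -0.006, -0.01]]
wrist_force: [-4.2, -1.7, 13.0]
gripper_width: 0.353
[-0.33248114  1.84974838  3.43172032] [-4.16754249 -1.69765127 13.04958091] 160.08405603484482
```

Moment is 3.4 N m, so it is hard against the stop. Relax, lift out and look.

```bash
python3 -m creep '[[0.35,0,1,-1,0.07],[0.35,0,1,-1,0.14],[0.35,0,1,5,0.14],[0.35,0,1,20,0.14],[0.35,0,1,50,0.14],[0.35,0,1,85,0.14],[0.35,0,1,115,0.14],[0.35,0,1,130,0.14]]'
python3 - <<'E'
from h import *
p=capture("wrist");cv2.imwrite("pics/w4.png",p["image"])
fit(p,[.514,.056]); fit(p,[.493,-.1515])
E
```

```text
time_s: 7.3
tcp_pos: [0.5156, 0.0559, 0.2641]
ee_rot: [[0.008, -0.978, 0.207], [-0.01, 0.207, 0.978], [-1.0, -0.01, -0.008]]
wrist_force: [0.1, 0.9, -0.1]
gripper_width: 0.353
plane [-0.009  0.002  0.114] centre [0.5118 0.0557] R 0.0474 n 48 topz 0.1265 slot n 1972 mid [0.5118 0.0578] ang 174.0 floorz 0.1136Traceback (most recent call last):
  File "<stdin>", line 3, in <module>
  File "h.py", line 36, in fit
    s=least_squares(lambda x:np.hypot(bp[:,0]-x[0],bp[:,1]-x[1])-x[2],[0,0,.047],loss='soft_l1',f_scale=.001)
    return func(*args, **kwargs)
    vector_fun = VectorFunction(
        fun_wrapped,
    ...<6 lines>...
        workers=workers
    )
    self._update_fun()
    ~~~~~~~~~~~~~~~~^^
    self.f = self.fun_wrapped(xp_copy(self.x))
             ~~~~~~~~~~~~~~~~^^^^^^^^^^^^^^^^^
    return np.atleast_1d(self.fun(x))
                         ~~~~~~~~^^^
    return self.f(x, *self.args, **self.kwargs)
           ~~~~~~^^^^^^^^^^^^^^^^^^^^^^^^^^^^^^
  File "h.py", line 36, in <lambda>
    s=least_squares(lambda x:np.hypot(bp[:,0]-x[0],bp[:,1]-x[1])-x[2],[0,0,.047],loss='soft_l1',f_scale=.001)
                                      ~~^^^^^
IndexError: too many indices for array: array is 1-dimensional, but 2 were indexed
```

View pics/w4.png

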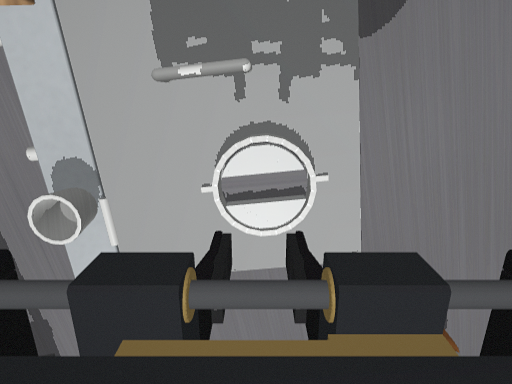

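The left slot (265,187) now lines up with its two ridges (207,188 and 321,178) at 174°, and the panel stays nearly flush with the arm away. On to the right fastener.

```bash
python3 -m creep '[[0.35,-3,-26,2,0.14],[0.35,-6,-52,4,0.28],[0.35,-9,-78,6,0.42],[0.35,-12,-104,8,0.56],[0.35,-15,-130,10,0.7],[0.35,-18,-156,12,0.84],[0.35,-21,-182,14,0.98],[0.35,-23,-207,16,1.12]]'
python3 -m creep '[[0.35,0,0,0,0.14],[0.35,0,0,0,0.28],[0.35,0,0,0,0.42],[0.35,0,0,0,0.555],[0.35,0,0,0,0.555],[0.35,0,0,0,0.555],[0.35,0,0,0,0.555],[0.35,0,0,0,0.555]]'
python3 - <<'E'
from h import *
p=capture("wrist");cv2.imwrite("pics/w5.png",p["image"])
s=sense();print(s["tcp_pos"],np.degrees(np.arctan2(s['ee_rot'][1,1],s['ee_rot'][0,1]))+180)
fit(p,[.493,-.1515])
E
```

```text
time_s: 8.15
tcp_pos: [0.4926, -0.1521, 0.2805]
ee_rot: [[0.011, -0.609, -0.793], [0.006, -0.793, 0.609], [-1.0, -0.011, -0.005]]
wrist_force: [0.5, -0.1, 0.1]
gripper_width: 0.346
time_s: 8.95
tcp_pos: [0.4925, -0.1521, 0.2803]
ee_rot: [[0.006, -0.101, -0.995], [0.011, -0.995, 0.101], [-1.0, -0.011, -0.005]]
wrist_force: [-0.4, -0.3, -0.7]
gripper_width: 0.348
[ 0.49257729 -0.15211264  0.2803804 ] 84.2222870482306
plane [-0.009  0.002  0.114] centre [ 0.4905 -0.1529] R 0.0474 n 48 topz 0.1262 slot n 1782 mid [ 0.4884 -0.1528] ang 83.0 floorz 0.1134
```

View pics/w5.png

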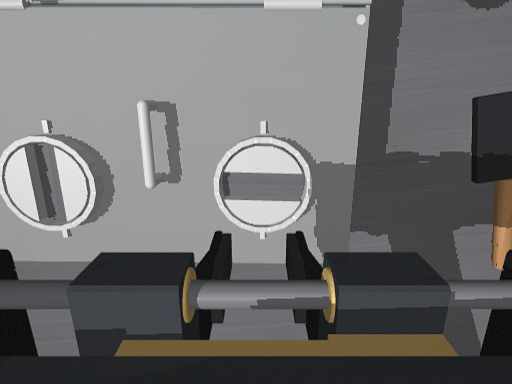

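The right slot (263,187) lies along the jaw axis, and the left one is seen locked at (47,183). Going down and pressing.

```bash
python3 -m creep '[[0.35,-1,0,-35,-0.01],[0.35,-1,0,-70,-0.01],[0.35,-1,0,-105,-0.01],[0.35,-1,0,-120,-0.01],[0.35,-1,0,-132,-0.01],[0.35,-1,0,-142,-0.01],[0.35,-1,0,-147,-0.01],[0.35,-1,0,-150,-0.01]]'
python3 -m creep '[[0.35,0,0,-1,0],[0.35,0,0,-2,0],[0.35,0,0,-2,0],[0.35,0,0,-2,0],[0.35,0,0,-2,-0.08],[0.35,0,0,-2,-0.16],[0.35,0,0,-2,-0.24],[0.35,0,0,-2,-0.3]]'
```

```text
time_s: 9.8
tcp_pos: [0.4916, -0.1521, 0.1313]
ee_rot: [[0.006, -0.11, -0.994], [0.01, -0.994, 0.11], [-1.0, -0.011, -0.005]]
wrist_force: [-6.0, 4.6, 18.4]
gripper_width: 0.352
time_s: 10.6
tcp_pos: [0.4926, -0.1529, 0.1315]
ee_rot: [[0.012, -0.4, -0.916], [0.006, -0.916, 0.4], [-1.0, -0.01, -0.008]]
wrist_force: [-2.0, -2.1, 6.7]
gripper_width: 0.355
```

```bash
python3 -m creep '[[0.35,-1,0,-3,-0.1],[0.35,-1,0,-3,-0.2],[0.35,-1,0,-3,-0.3],[0.35,-1,0,-3,-0.4],[0.35,-1,0,-3,-0.5],[0.35,-1,0,-3,-0.6],[0.35,-1,0,-3,-0.7],[0.35,-1,0,-3,-0.8]]'
python3 -m creep '[[0.35,-1,0,-2,-0.1],[0.35,-1,0,-2,-0.2],[0.35,-1,0,-2,-0.3],[0.35,-1,0,-2,-0.4],[0.35,-1,0,-2,-0.5],[0.35,-1,0,-2,-0.58],[0.35,-1,0,-2,-0.62],[0.35,-1,0,-2,-0.62]]'
python3 - <<'E'
from h import *
s=sense();print(s['moment'],np.degrees(np.arctan2(s['ee_rot'][1,1],s['ee_rot'][0,1])))
E
```

```text
time_s: 11.4
tcp_pos: [0.4926, -0.1547, 0.1315]
ee_rot: [[0.015, -0.937, -0.349], [-0.008, -0.349, 0.937], [-1.0, -0.012, -0.012]]
wrist_force: [-1.8, -6.4, 9.1]
gripper_width: 0.348
time_s: 12.2
tcp_pos: [0.4932, -0.1542, 0.1316]
ee_rot: [[0.013, -0.966, 0.257], [-0.015, 0.257, 0.966], [-1.0, -0.016, -0.012]]
wrist_force: [-1.1, 4.7, 6.9]
gripper_width: 0.353
[1.36107453 0.5766008  0.61839256] 165.09709288789355
```

```bash
python3 -m creep '[[0.35,-1,1,-3,-0.04],[0.35,-1,1,-3,-0.08],[0.35,-1,1,-3,-0.12],[0.35,-1,1,-3,-0.14],[0.35,-1,1,-3,-0.14],[0.35,-1,1,-3,-0.14],[0.35,-1,1,-3,-0.14],[0.35,-1,1,-3,-0.14]]'
python3 - <<'E'
from h import *
s=sense();print(s['moment'],np.degrees(np.arctan2(s['ee_rot'][1,1],s['ee_rot'][0,1])))
E
```

```text
time_s: 13.0
tcp_pos: [0.4932, -0.154, 0.1316]
ee_rot: [[0.011, -0.929, 0.369], [-0.023, 0.369, 0.929], [-1.0, -0.019, -0.017]]
wrist_force: [-3.2, -1.9, 8.8]
gripper_width: 0.359
[-0.21424309  1.52509732  4.48158807] 158.34329863961563
```

Stop reached (4.5 N m). Relax, lift out and check.

```bash
python3 -m creep '[[0.35,-1,1,-1,0.08],[0.35,-1,1,-1,0.16],[0.35,-1,1,5,0.16],[0.35,-1,1,20,0.16],[0.35,-1,1,50,0.16],[0.35,-1,1,85,0.16],[0.35,-1,1,120,0.16],[0.35,-1,1,150,0.16]]'
python3 -m creep '[[0.35,-10,20,10,0.1],[0.35,-20,40,20,0.2],[0.35,-30,60,30,0.3],[0.35,-40,80,40,0.4],[0.35,-40,90,50,0.5],[0.35,-40,90,50,0.6],[0.35,-40,90,50,0.6],[0.35,-40,90,50,0.6]]'
python3 - <<'E'
from h import *
p=capture("wrist");cv2.imwrite("pics/w6.png",p["image"]);s=sense();print(s["wrist_force"])
for c in ([.512,.0557],[.4905,-.153]):
    try: fit(p,c)
    except Exception as e: print(e)
p=capture("scene");cv2.imwrite("pics/s6.png",cv2.resize(p["image"][100:330,100:400],None,fx=2.6,fy=2.6,interpolation=3))
E
```

```text
time_s: 13.8
tcp_pos: [0.4924, -0.153, 0.2844]
ee_rot: [[0.017, -0.976, 0.219], [-0.021, 0.219, 0.976], [-1.0, -0.022, -0.016]]
wrist_force: [0.7, -0.2, -0.0]
gripper_width: 0.347
time_s: 14.6
tcp_pos: [0.4522, -0.063, 0.3346]
ee_rot: [[0.026, -0.93, -0.367], [-0.007, -0.367, 0.93], [-1.0, -0.022, -0.016]]
wrist_force: [0.1, -0.6, -0.0]
gripper_width: 0.35
[0.36387038 0.13623568 0.09580419]
plane [-0.009  0.002  0.114] centre [0.5162 0.048 ] R 0.0407 n 38 topz 0.1263 slot n 920 mid [0.5188 0.0582] ang 172.9 floorz 0.1137
plane [-0.009  0.002  0.114] centre [ 0.4902 -0.1532] R 0.0473 n 48 topz 0.1264 slot n 1809 mid [ 0.4906 -0.1535] ang 174.0 floorz 0.1134
```

View pics/w6.png

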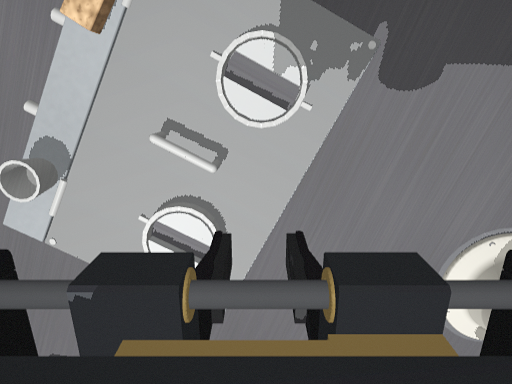

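View pics/s6.png

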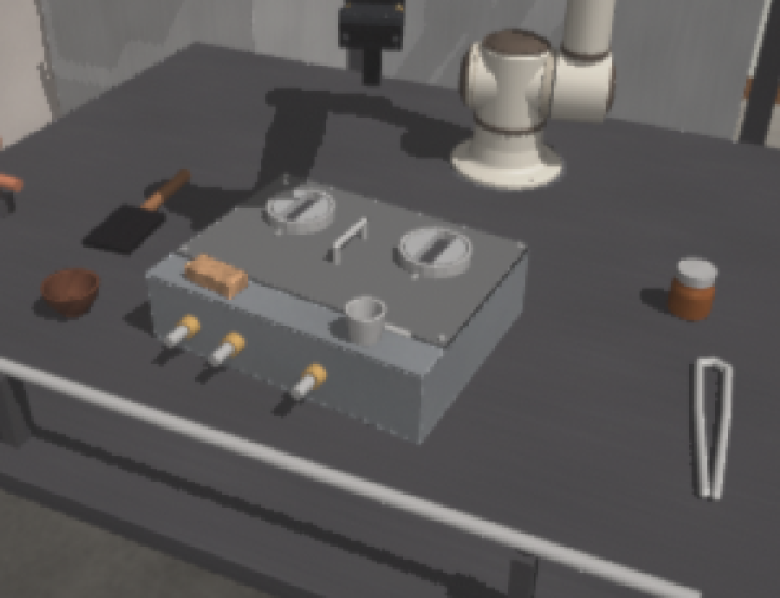

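Both slots line up with their ridges: right at (262,78), left at (180,240) in the wrist view. The panel is flush, and the tin, cork and bench items are where they started.

```bash
python3 -c "
from station import *
print(finish_job())"
```

```text
the job is handed in; nothing more can be done
None
```

The panel is shut and both fasteners are turned to their stops. I handed the job in at about 15 s of the 53 s limit; it gives no verdict, so what follows rests on my own last checks.

- **Method:** At each fastener I put the slightly opened fingertips into the slot and pressed the panel fully down with about 7–18 N. I then turned clockwise until the wrist moment jumped to 3.4 N m on the left and 4.5 N m on the right. After easing the turn off, I lifted straight out.
- **Fasteners:** Both slots line up with their ridges. The depth fit puts the right slot at 174.0°, against about 174.2° expected for locked. The left measured 174.0° in full view and 172.9° in the last picture, where the gripper partly hid it, so its fitted centre and radius in that picture were off.
- **Panel:** With the arm clear, the panel slope is about 0.009 rad, within the 0.011 of play a locked panel keeps and below the 0.022 limit.
- **Bystanders and arm:** In the last scene picture the bystanders look where they were at the start; I judged this by eye and did not measure it. The wrist force was near zero, so the robot was touching nothing.

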